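# Hook out the blank tray under the riser

### The arm

A 6-joint arm with a two-finger parallel gripper is mounted at the origin on the work surface. World frame = base frame: x ahead of the robot, y to its left, z up, the work surface at z = 0. Lengths are in mm, angles in rad, forces in N, time in s.
With the tool pointing down it reaches from about 400 to 825 mm from the base axis. Payload 7 kg.
Tool frame: the origin (TCP) lies at the very end of the fingers, on their centre line; the grasp point (between the pads) lies 19 mm behind it; z points along the fingers, y is the direction in which the jaws open and shut (so a half turn about z gives the same grasp; the last joint's range is limited). The gripper opens to 88 mm and grips with 3 to 60 N. Pads are 19 mm wide; open, the fingers measure 130 mm over their backs; the gripper's body (78 mm by 193 mm) begins 47 mm behind the grasp point.
Start: joints at [1.399, 0.359, 0.012, 0, -1.224, -0.288], TCP at [299.549, 604.868, 226.561] pointing down, gripper open.
Joint ranges: [-3.07, 3.07], [-1.43, 2.12], [-1.02, 1.25], [-3.03, 1.67], [-3.05, -0], [-3.03, 3.03]. Speed limits (rad/s): [2.39, 2.39, 3.01, 3.14, 3.14, 3.14].

### API

Orientations are given as a unit quaternion [x, y, z, w].
In Python, from plant import bot gives the robot as it stands. Calls block until the motion is done:
- bot.move_ptp(position, orientation): joint-space move of the TCP to a pose.
- bot.line_to(position, velocity=150, ori=None): straight line of the TCP; ori=None keeps the orientation; velocity is the mean speed in mm/s.
- bot.move_joints(angles): joint-space move.
- bot.move_gripper(opening, force=None): finger opening in mm; force is the grip in N (None keeps the last); returns when the fingers have stopped.
- bot.pause(seconds).
- bot.solve_ik(position, orientation): joint angles nearest the present ones, or None.
- bot.read_state(): the state.
- bot.camera(name): name is "scene" or "top"; returns the picture (480x640x3 uint8, red, green, blue); there is no depth.
- bot.get_calibration(name): a dict with "fx", "fy", "cx", "cy" (pixels), "view" (4x4, takes a point from world to camera coordinates). Camera axes: x right, y up, looking along -z (the intrinsics and any distortion apply to the point x, -y, -z); pixel columns grow to the right and rows downward; lengths in mm; the calibration is good to about 2 mm. A picture is of the moment at which its call begins. get_calibration takes no time and is no camera call.
A pose or a line that the arm cannot do raises bot.Unreachable and nothing moves.
- bot.close_job(): hands the job in, once; it reports no verdict.
The state is a dict: "t": time; "joint_pos": joint angles; "qvel": joint speeds; "tau": joint torques, N m; "tcp_pos": TCP position; "eef_rot": TCP orientation; "contact_force": force on the tool from outside, world axes, zero at the start; "moment": the same for the moment, N m; "width": finger opening in mm.
Only numpy, scipy, OpenCV 4.12 (cv2) and the standard library are available. Lean on these libraries where they do the work, as an engineer would, in place of code of your own. Each camera call takes 0.05 s, during which the arm holds its last target. There are 200 camera calls.

### The job

Pick up the hooked rod, reach it under the front edge of the low riser and feel for the steel eye on the front of the tray stowed there, then catch the eye with the hook and gently draw the tray out all the way to its stop, touching the tray only with the rod. Then unhook the rod and lay it back down on the bench where you found it, leaving the tray out, with the spatula and the two dental casts left alone.

Things in the scene. Friction and masses are not known exactly. Their poses are not given: they have to be found in the camera images.
- riser: Low grey riser shelf fixed on the bench, 240 mm deep (x), 420 wide (y), 125 high; origin: middle of its front edge, on the bench, x pointing in under it. Open front is its -x side, facing the robot: front edge at x = 0, board underside 107 mm up, side panels' inner faces at y = +-194 mm. Below hang a tray and its runner frame, hidden from above. The rod should press on tray or riser with no more than about 15 N.
- bay (a point): NOT the eye: the middle of the region where the eye can be, in the riser's frame at x = 63, y = 0, z = 45 mm (axes as the riser's). The frame is screwed on anywhere within +-45 mm in y and +-15 mm in x, so with the tray fully in, the eye's centre is within those limits of this point, at this height; its true place is not measured and must be felt for.
- bay_plate (a point): The same for the tray's flat upright front plate (260 mm wide, 20 to 65 mm above the bench, eye at mid-width), with the tray fully in: riser's x = 90 mm, +-15. The eye is a steel ring standing on edge, its hole along the riser's y; centre 27 mm in front of the plate, 45 mm up; hole radius 12 mm, outer radius 19, bar 6 thick, on a short stem from the plate.
- tray (a joint): How far the aluminium tray (holding two white milling discs, fixed) is drawn out along the riser's -x, m: 0 fully in, 0.12 at its stop, fully out. Starts at 0 to 0.012; plate and eye move with it. It slides stiffly, about 4 N plus 15 N per m/s, and stays where it is left.
- hook_grip (a point): Hooked rod, loose on the bench, 0.18 to 0.29 kg: the centre of its black box handle, 90 mm long (x), 24 wide (y), 30 high (z), so 15 mm above the bench. A straight steel shank 8 mm thick runs from it along +x at this height; at x = 170 mm a prong turns off square to +y. The shank's rounded nose ends at x = 174 mm.
- hook_tip (a point): Near the free end of the hooked rod's prong: 170 mm along +x and 16 mm along +y from the handle's centre. The prong is straight, 7 mm thick, its rounded end 19.5 mm from the shank's axis.
- spatula_grip (a point): Bystander: plaster spatula, loose on the bench, with the same black handle (90 x 24 x 30 mm; the point is its centre, x along the tool) but a straight flat steel blade 22 mm wide and no prong, 172 mm from handle centre to blade end.
- cast_a_mid (a point): Bystander: plaster dental cast 55 x 66 x 31 mm, loose on top of the riser; the point is 11 mm above its underside.
- cast_b_mid (a point): Bystander: a second such cast on top of the riser; the point is 11 mm above its underside.

How it is judged:
By the outcome, as a careful person would: the job done as asked, in the order asked, and still so for the second after the job is handed in, with the robot touching nothing.
It also fails if it takes over 72 s, if anything falls off the work surface, if the arm or the gripper's body presses on something with over 40 N, if the wrist force passes 120 N, or if a joint passes its speed limit or range.

## Working session

There is one attempt and no reset: what is moved stays moved. The work goes in short steps, each a Python script; the robot and the scene stay as the last script left them, time stands still between calls to the robot, and variables do not carry over. Pictures are saved under pics/ and viewed, about 8 in all and at most 12, crops included, and the job is handed in when it is done.

```bash
mkdir -p pics; ls; python3 - <<'E'
from plant import bot
import cv2,json
for n in("scene","top"):
    cv2.imwrite(f"pics/{n}0.png",bot.camera(n)[:,:,::-1]); c=bot.get_calibration(n); print(n,c)
s=bot.read_state();print(s)
E
```

```text
pics
scene {'fx': 529.6810797484545, 'fy': 529.6810797484545, 'cx': 324.4980405606661, 'cy': 241.29525917515218, 'view': array([[-8.04809379e-01,  5.93254602e-01, -1.81890342e-02,
         4.89792425e+02],
       [-4.54493539e-01, -5.96277557e-01,  6.61731591e-01,
         2.10431476e+02],
       [ 3.81729599e-01,  5.40834589e-01,  7.49520154e-01,
        -1.43063719e+03],
       [ 0.00000000e+00,  0.00000000e+00,  0.00000000e+00,
         1.00000000e+00]])}
top {'fx': 448.875761016661, 'fy': 448.875761016661, 'cx': 316.2987459772417, 'cy': 241.96772638679934, 'view': array([[ 1.35814872e-02, -9.99652344e-01,  2.25994142e-02,
         6.47020741e+00],
       [ 9.91925233e-01,  1.63198131e-02,  1.25769616e-01,
        -6.46707619e+02],
       [-1.26094710e-01,  2.07087908e-02,  9.91802032e-01,
        -9.73633538e+02],
       [ 0.00000000e+00,  0.00000000e+00,  0.00000000e+00,
         1.00000000e+00]])}
{'t': 0.1, 'joint_pos': array([ 1.39908226e+00,  3.59338212e-01,  1.11881385e-02, -3.07912909e-04,
       -1.22408945e+00, -2.88098414e-01]), 'qvel': array([-0.00079483, -0.00117501,  0.00201437, -0.00063897,  0.00139596,
        0.00280316]), 'tau': array([-2.38002700e-03, -5.84162557e+01,  2.93752509e+01,  7.01562077e+00,
        1.02320398e-02, -5.20163394e-05]), 'tcp_pos': array([299.38699763, 604.50995033, 225.71803055]), 'eef_rot': array([ 9.73675555e-01, -2.27937211e-01, -1.02545046e-04,  7.28796124e-04]), 'contact_force': array([ 0.17749445,  0.39886148, -0.10031429]), 'moment': array([-0.00503162,  0.05150332,  0.01680867]), 'width': 87.6991409259158}
```

View pics/top0.png

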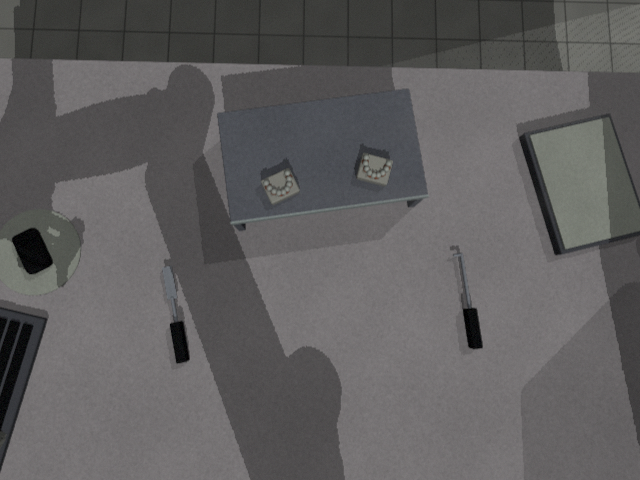

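View pics/scene0.png

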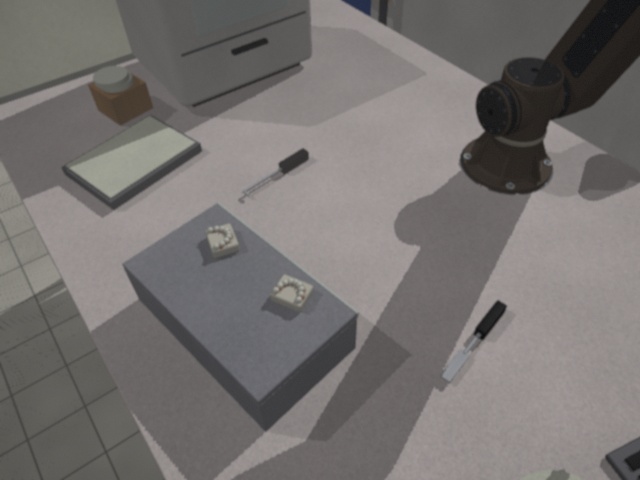

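Top view: the hooked rod's handle is at about (474,328), with its prong end at (455,248) and the prong pointing left (+y). The spatula is at (180,342). The riser's top front edge runs from (232,222) to (427,195), with the casts at (280,185) and (374,168).

```bash
cat > h.py <<'E'
import numpy as np,cv2
from plant import bot
from scipy.spatial.transform import Rotation as R
def cen(n):
    V=bot.get_calibration(n)["view"]; return -V[:3,:3].T@V[:3,3]
def ray(n,uv,z):
    c=bot.get_calibration(n);V=c["view"]
    d=V[:3,:3].T@np.array([(uv[0]-c["cx"])/c["fx"],-(uv[1]-c["cy"])/c["fy"],-1]);o=cen(n)
    return (o+d*(z-o[2])/d[2])
def proj(n,p):
    c=bot.get_calibration(n);V=c["view"];q=V[:3,:3]@np.array(p,float)+V[:3,3]
    return np.array([c["cx"]+c["fx"]*q[0]/-q[2],c["cy"]-c["fy"]*q[1]/-q[2]])
def big(mask,x0,y0,x1,y1):
    m=np.zeros_like(mask);m[y0:y1,x0:x1]=mask[y0:y1,x0:x1]
    cs,_=cv2.findContours(m,cv2.RETR_EXTERNAL,cv2.CHAIN_APPROX_NONE);return max(cs,key=cv2.contourArea)
E
python3 - <<'E'
from h import *
np.set_printoptions(precision=1,suppress=True)
for n,roi in(("top",(455,295,495,360)),("scene",(265,140,320,180))):
    im=cv2.imread(f"pics/{n}0.png");m=(im.max(2)<50).astype(np.uint8)*255
    c=big(m,*roi);r=cv2.minAreaRect(c);print(n,cen(n),r,cv2.contourArea(c))
    for p in cv2.boxPoints(r):print(p,ray(n,p,30)[:2],ray(n,p,15)[:2])
    mm=cv2.moments(c);u=(mm['m10']/mm['m00'],mm['m01']/mm['m00']);print('cen',u,ray(n,u,15))
# riser top
im=cv2.imread("pics/top0.png")
for p in((232,222),(427,195),(218,114),(410,90)):print(p,ray("top",p,125))
for p in((357,317),(217,205),(124,264),(266,396)):print(p,ray("scene",p,125))
a=cv2.resize(im[75:235,205:440],None,fx=3.3,fy=3.3,interpolation=cv2.INTER_CUBIC)
b=cv2.resize(im[235:355,440:500],None,fx=4.4,fy=4.4,interpolation=cv2.INTER_CUBIC)
o=np.zeros((600,800,3),np.uint8);o[:a.shape[0],:a.shape[1]]=a;cv2.imwrite("pics/c1.png",np.clip(o*1.8,0,255))
im2=cv2.imread("pics/scene0.png")
c=cv2.resize(im2[135:215,225:325],None,fx=5,fy=5,interpolation=cv2.INTER_CUBIC)
o=np.zeros((600,800,3),np.uint8);o[:528,:264]=b;o[:400,280:780]=c;cv2.imwrite("pics/c2.png",np.clip(o*1.8,0,255))
E
```

```text
top [ 518.6   37.2 1046.8] ((472.1148681640625, 328.0608215332031), (40.9141845703125, 13.828681945800781), 81.02737426757812) 503.0
[462.1 308.9] [ 500.9 -315.4] [ 500.7 -320.6]
[475.8 306.8] [ 506.2 -346.6] [ 506.  -352.3]
[482.1 347.2] [ 416.8 -358.2] [ 415.3 -364. ]
[468.5 349.3] [ 411.8 -327.3] [ 410.2 -332.6]
cen (472.1146454605699, 327.8992710404241) [ 458.2 -342.4   15. ]Traceback (most recent call last):
  File "<stdin>", line 5, in <module>
  File "h.py", line 15, in big
    cs,_=cv2.findContours(m,cv2.RETR_EXTERNAL,cv2.CHAIN_APPROX_NONE);return max(cs,key=cv2.contourArea)
                                                                            ~~~^^^^^^^^^^^^^^^^^^^^^^^^
ValueError: max() iterable argument is empty
```

```bash
python3 - <<'E'
from h import *
np.set_printoptions(precision=1,suppress=True)
n="scene";im=cv2.imread(f"pics/{n}0.png")
for th in (70,90):
    m=(im.max(2)<th).astype(np.uint8)*255
    try:
        c=big(m,265,140,320,180);r=cv2.minAreaRect(c);mm=cv2.moments(c);u=(mm['m10']/mm['m00'],mm['m01']/mm['m00']);print(th,r,u,ray(n,u,15))
    except Exception as e:print(e)
im=cv2.imread("pics/top0.png")
for p in((232,222),(427,195),(218,114),(410,90)):print(p,ray("top",p,125))
for p in((357,317),(217,205),(124,264),(266,396)):print(p,ray("scene",p,125))
a=cv2.resize(im[75:235,205:440],None,fx=3.3,fy=3.3,interpolation=cv2.INTER_CUBIC)
b=cv2.resize(im[235:355,440:500],None,fx=4.4,fy=4.4,interpolation=cv2.INTER_CUBIC)
o=np.zeros((600,800,3),np.uint8);o[:a.shape[0],:a.shape[1]]=a;cv2.imwrite("pics/c1.png",np.clip(o*1.8,0,255))
im2=cv2.imread("pics/scene0.png")
c=cv2.resize(im2[135:215,225:325],None,fx=5,fy=5,interpolation=cv2.INTER_CUBIC)
o=np.zeros((600,800,3),np.uint8);o[:528,:264]=b;o[:400,280:780]=c;cv2.imwrite("pics/c2.png",np.clip(o*1.5,0,255))
E
```

```text
70 ((293.73370361328125, 160.74606323242188), (11.140069007873535, 30.71814727783203), 58.570438385009766) (293.6321448783248, 160.8081494057725) [ 458.1 -344.2   15. ]
90 ((293.23529052734375, 161.05880737304688), (12.347898483276367, 32.92772674560547), 59.036251068115234) (293.3182701652089, 160.99125364431487) [ 459.2 -344.1   15. ]
(232, 222) [674.7 193.3 125. ]
(427, 195) [ 739.6 -214.4  125. ]
(218, 114) [908.  231.8 125. ]
(410, 90) [ 972.2 -181.3  125. ]
(357, 317) [682.  203.5 125. ]
(217, 205) [ 744.9 -210.2  125. ]
(124, 264) [ 974.9 -175.3  125. ]
(266, 396) [896.9 233.3 125. ][ WARN:0@0.698] global loadsave.cpp:1063 imwrite_ Unsupported depth image for selected encoder is fallbacked to CV_8U.
```

View pics/c1.png

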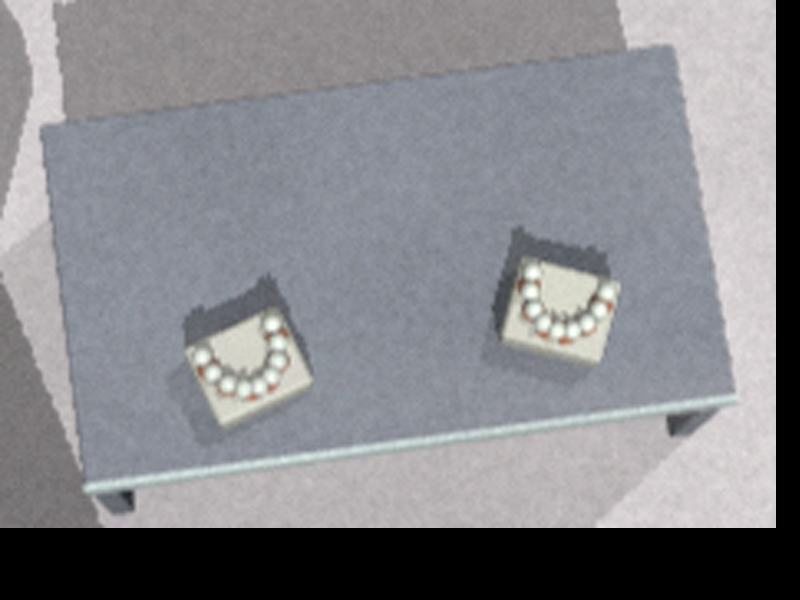

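View pics/c2.png

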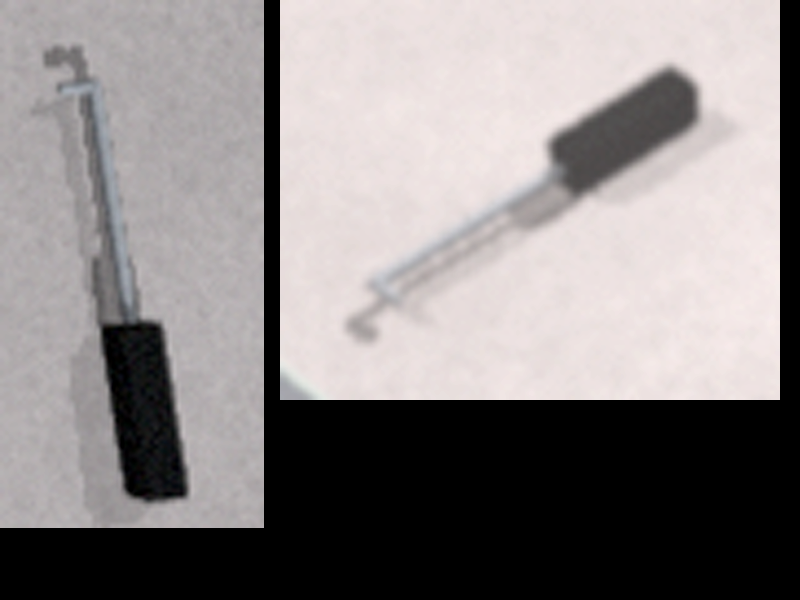

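```bash
python3 - <<'E'
from h import *
np.set_printoptions(precision=2,suppress=True)
H=np.array([458.5,-343.3])
f=lambda x,y,ox,oy,s:((x+.5)/s-.5+ox,(y+.5)/s-.5+oy)
for nm,n,p in(("corner","top",f(97,87,440,235,4.4)),("ptip","top",f(58,90,440,235,4.4)),("root","top",f(130,318,440,235,4.4)),
 ("corner","scene",f(390-280,290,225,135,5)),("root","scene",f(560-280,177,225,135,5)),("pend1","scene",f(372-280,280,225,135,5)),("pend2","scene",f(402-280,298,225,135,5))):
    q=ray(n,p,15)[:2];d=q-H;print(nm,n,q,np.hypot(*d),np.degrees(np.arctan2(d[1],d[0])))
# riser edges from top: shelf mask
im=cv2.imread("pics/top0.png").astype(int)
m=((im[:,:,0]-im[:,:,2]>4)&(im.max(2)<105)).astype(np.uint8)*255
c=big(m,205,80,440,230);h=cv2.convexHull(c);print(cv2.contourArea(h))
q=cv2.approxPolyDP(h,6,True)[:,0];print(q)
for p in q:print(ray("top",p,125)[:2])
for yaw in np.radians([7.8,7.8+180]):
  for P,z in(((458.5,-343.3),120),((458.5,-343.3),3),((606,-20),33),((488,-40),33),((650,-40),33)):
    print(np.degrees(yaw),P,bot.solve_ik([*P,z],[np.cos(yaw/2),np.sin(yaw/2),0,0]))
F=[]
for i in range(8):
    bot.pause(.05);s=bot.read_state();F.append(np.r_[s["contact_force"],s["moment"]])
print(np.mean(F,0),np.std(F,0),s["t"])
E
```

```text
corner top [ 626.25 -323.01] 168.97694803923187 6.89576922875705
ptip top [ 624.33 -302.2 ] 170.84925265213153 13.918776900513206
root top [ 505.51 -337.02] 47.43221013083646 7.606568755295169
corner scene [ 623.62 -314.11] 167.67824456705415 10.026569931432176
root scene [ 506.73 -334.23] 49.07518571410105 10.651565127420067
pend1 scene [ 627.13 -326.17] 169.49470371966083 5.800470321559035
pend2 scene [ 621.8  -305.27] 167.67177964791574 13.110252617692854
21237.0
[[409  91]
 [425 194]
 [231 221]
 [218 113]]
[ 969.88 -179.09]
[ 741.66 -210.16]
[676.75 195.46]
[910.27 231.89]
7.8 (458.5, -343.3) [-0.3   0.28 -0.36  0.   -0.93  2.01]
7.8 (458.5, -343.3) [-0.3   0.43 -0.47  0.   -0.67  2.01]
7.8 (606, -20) [ 0.29  0.43 -0.37  0.   -0.77  1.42]
7.8 (488, -40) [ 0.32  0.28 -0.63  0.   -0.66  1.39]
7.8 (650, -40) [ 0.24  0.49 -0.26  0.   -0.82  1.47]
187.8 (458.5, -343.3) [-0.3   0.28 -0.36  0.   -0.93 -1.13]
187.8 (458.5, -343.3) [-0.3   0.43 -0.47  0.   -0.67 -1.13]
187.8 (606, -20) [ 0.29  0.43 -0.37  0.   -0.77 -1.72]
187.8 (488, -40) [ 0.32  0.28 -0.63  0.   -0.66 -1.76]
187.8 (650, -40) [ 0.24  0.49 -0.26  0.   -0.82 -1.67]
[ 0.05  0.01  0.1  -0.   -0.01 -0.  ] [0.44 0.47 0.5  0.02 0.03 0.03] 0.5
```

```bash
cat >> h.py <<'E'
ROD_YAW=7.2; RY=np.radians(8.7); RO=np.array([709.,-6.])
def q(deg): a=np.radians(deg+180)/2; return [np.cos(a),np.sin(a),0,0]
ex=np.array([np.cos(RY),np.sin(RY)]); ey=np.array([-ex[1],ex[0]])
def W(x,y,z): return [*(RO+x*ex+y*ey),z]      # riser frame -> world, TCP
def rz(p): d=np.array(p[:2])-RO; return d@ex,d@ey   # world -> riser
def ft(n=6,dt=.01):
    A=[]
    for _ in range(n):
        bot.pause(dt);s=bot.read_state();A.append(np.r_[s["contact_force"],s["moment"]])
    a=np.mean(A,0);return np.r_[a[:2]@ex,a[:2]@ey,a[2:]],s   # force in riser axes
E
python3 - <<'E'
from h import *
np.set_printoptions(precision=2,suppress=True)
P=[458.5,-343.3]
bot.move_ptp([*P,110],q(ROD_YAW)); print(bot.read_state()["t"])
bot.line_to([*P,4],150)
f0,s=ft();print(f0,s["tcp_pos"],s["t"])
bot.move_gripper(0,60); f1,s=ft();print(f1,s["width"],s["tcp_pos"],s["t"])
bot.line_to([*P,54],120);f,s=ft(20);print(f,s["width"],s["t"])
t=bot.read_state()["t"]
cv2.imwrite("pics/top1.png",bot.camera("top")[:,:,::-1])
cv2.imwrite("pics/scene1.png",bot.camera("scene")[:,:,::-1])
a=cv2.imread("pics/top1.png")[230:370,400:540];b=cv2.imread("pics/scene1.png")[100:240,200:340]
cv2.imwrite("pics/c3.png",cv2.resize(np.hstack([a,b]),None,fx=2.8,fy=2.8))
E
```

```text
3.875
[ 0.02 -0.2   0.43  0.05 -0.18 -0.  ] [ 459.3  -343.57    4.96] 4.7833
[ 0.36 -0.32 -0.25 -0.02 -0.17 -0.  ] 23.797870612208452 [ 458.52 -343.31    3.97] 5.8583
[ 0.03 -0.01 -2.1   0.04 -0.13  0.  ] 23.962770341243203 6.5917
```

View pics/c3.png

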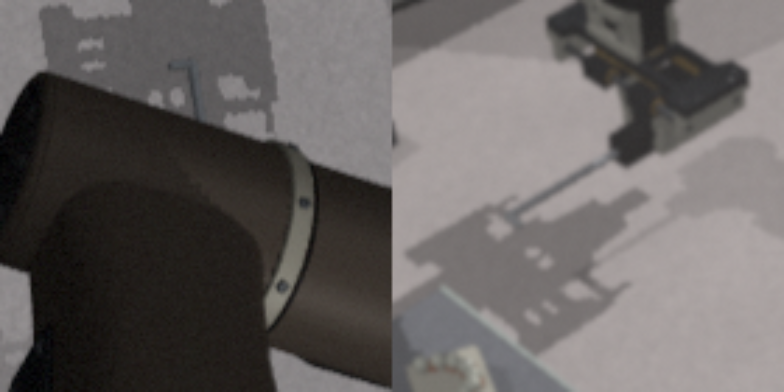

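The rod is held. In this crop the prong's corner is at about top (469,253) and its end at about scene (240.5,178). Next I compare these with the projected position to check for sag, then approach.

```bash
python3 - <<'E'
from h import *
np.set_printoptions(precision=2,suppress=True)
a=np.radians(ROD_YAW);u=np.array([np.cos(a),np.sin(a)]);v=np.array([-u[1],u[0]]);P=np.array([458.5,-343.3])
for z in(65,58):
    c=P+171*u; e=P+170*u+18*v
    for n in("top","scene"): print(z,n,proj(n,[*c,z]),proj(n,[*e,z]))
# go to in front of riser: handle centre at riser x=-215 (nose at -41), y=-78
Z=45-15+4
t=bot.read_state()["t"]
bot.move_ptp(W(-215,-78,Z+30),q(8.7))
f,s=ft(6);print(s["t"]-t,s["tcp_pos"],rz(s["tcp_pos"]),f,s["width"])
cv2.imwrite("pics/top2.png",bot.camera("top")[:,:,::-1]);cv2.imwrite("pics/scene2.png",bot.camera("scene")[:,:,::-1])
A=cv2.imread("pics/top2.png")[150:350,200:480];B=cv2.imread("pics/scene2.png")[120:320,180:460]
cv2.imwrite("pics/c4.png",cv2.resize(np.vstack([A,B]),None,fx=1.5,fy=1.5))
E
```

```text
65 top [468.88 251.31] [460.97 252.64]
65 scene [240.84 176.96] [245.63 180.23]
58 top [467.75 251.64] [459.9  252.96]
58 scene [241.22 179.07] [245.99 182.34]
0.9749999999999996 [ 508.16 -116.14   63.89] (np.float64(-215.18664780450231), np.float64(-78.48889863532713)) [ 0.19 -0.24 -2.41  0.01 -0.13 -0.02] 23.71765639371617
```

View pics/c4.png

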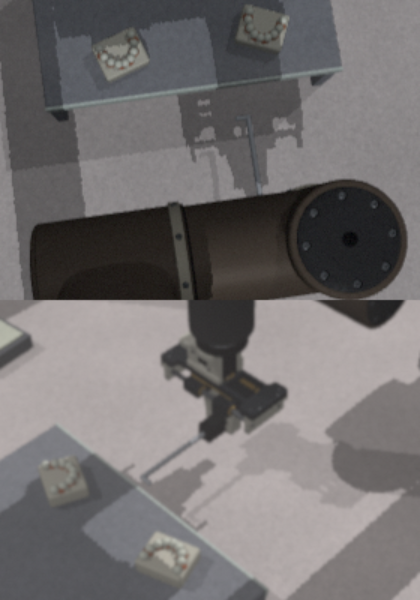

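Top view: the rod is straight and square to the riser's front edge, with the prong at crop (245,120) just in front of the board. Next I go under and feel for the plate.

```bash
python3 - <<'E'
from h import *
np.set_printoptions(precision=2,suppress=True)
Z=34
bot.line_to(W(-215,-78,Z),120)
bot.line_to(W(-122,-78,Z),80)
bot.pause(.3);f0,s=ft(12);np.save("f0.npy",f0);print(f0,s["tcp_pos"],s["t"])
x=-122
while x<-62:
    x+=2;bot.line_to(W(x,-78,Z),40)
    f,s=ft(4);d=f-f0
    if d[0]<-1.5:
        f,s=ft(10);d=f-f0;print("?",x,d)
        if d[0]<-1.5:break
print(x,d,rz(s["tcp_pos"]),s["t"])
E
```

```text
[-0.   -0.33 -1.73  0.03 -0.15 -0.01] [ 600.16 -101.55   34.07] 9.8833
? -94 [-3.95  0.58  0.69 -0.14  1.19  0.06]
-94 [-3.95  0.58  0.69 -0.14  1.19  0.06] (np.float64(-94.71491884834619), np.float64(-78.0116778933412)) 13.9333
```

```bash
python3 - <<'E'
from h import *
np.set_printoptions(precision=2,suppress=True)
Z=34;X=-118
bot.line_to(W(X,-78,Z),60)
bot.line_to(W(X,-62,Z),60)
bot.pause(.2);f0,s=ft(12);np.save("f0.npy",f0);print(f0,s["t"])
y=-62;log=[]
while y<50:
    y+=2;bot.line_to(W(X,y,Z),40)
    f,s=ft(4);d=f-f0;log.append(np.r_[y,d[1],d[5]])
    if d[1]<-1.0 or abs(d[5])>.1:
        f,s=ft(10);d=f-f0
        if d[1]<-1. or abs(d[5])>.1:break
print(np.array(log[-4:]));print(y,d,rz(s["tcp_pos"]),s["t"],s["width"])
E
```

```text
[ 0.17 -0.29 -1.88  0.03 -0.12 -0.01] 15.2
[[-48.     0.45   0.03]
 [-46.     0.23   0.05]
 [-44.     0.76   0.02]
 [-42.    -3.    -0.44]]
-42 [-0.16 -2.81 -0.21 -1.09 -0.24 -0.46] (np.float64(-118.03082782587605), np.float64(-42.273191882276045)) 18.1167 23.597999383918904
```

```bash
python3 - <<'E'
from h import *
np.set_printoptions(precision=2,suppress=True)
Z=34;X=-118;Y=-45
bot.line_to(W(X,Y,Z),40)
f0,s=ft(12);np.save("f0.npy",f0);print(f0,s["t"])
for x in np.arange(X-4,X-26,-2):
    bot.line_to(W(x,Y,Z),30);f,s=ft(5);d=f-f0;print(x,d[:3],d[5])
    if d[0]>2.5:break
print(s["t"],s["width"])
E
```

```text
[ 0.11 -0.04 -1.95  0.03 -0.14  0.01] 18.4667
-122 [0.37 0.05 0.03] 0.017547767458515426
-124 [-0.15  0.23  0.16] -0.020070889292404352
-126 [-0.23 -0.41 -0.  ] -0.023778972977215616
-128 [ 1.23  0.28 -0.3 ] -0.041411974237529396
-130 [ 4.33 -0.1  -0.94] -0.03644983263681598
19.9583 23.289654409629247
```

```bash
python3 - <<'E'
from h import *
np.set_printoptions(precision=2,suppress=True)
Z=34;Y=-45;f0=np.load("f0.npy")
for x in(-150,-228):
    bot.line_to(W(x,Y,Z),40);f,s=ft(5);print(x,(f-f0)[:3],(f-f0)[5],s["t"])
while x>-256:
    x-=1;bot.line_to(W(x,Y,Z),25);f,s=ft(5);d=f-f0;print(x,d[:3],d[5])
    if d[0]>8.5:break
print(s["t"],s["width"],rz(s["tcp_pos"]))
cv2.imwrite("pics/top3.png",bot.camera("top")[:,:,::-1]);cv2.imwrite("pics/scene3.png",bot.camera("scene")[:,:,::-1])
A=cv2.imread("pics/top3.png")[100:380,200:480]
B=cv2.imread("pics/scene3.png")[150:430,120:400];cv2.imwrite("pics/c5.png",cv2.resize(np.hstack([A,B]),None,fx=1.42,fy=1.42))
E
```

```text
-150 [ 1.35 -0.07  0.68] -0.023099481361365155 20.65
-228 [ 3.27 -0.32  0.2 ] -0.17072312008169388 22.7917
-229 [ 3.94 -0.73  0.01] -0.1586802006906984
-230 [ 3.41 -0.58  0.08] -0.19529080809392366
-231 [ 3.58 -0.87  0.27] -0.1821322911179908
-232 [ 3.21 -1.01  0.06] -0.16761261694369214
-233 [ 3.79 -1.17  0.13] -0.2017364068764221
-234 [ 3.48 -0.82  0.04] -0.17349438425863703
-235 [ 3.37 -1.26 -0.21] -0.162139964188899
-236 [ 3.7  -0.67 -0.21] -0.1776507916643171
-237 [ 3.58 -0.94 -0.39] -0.168832655774426
-238 [ 3.86 -0.77  0.09] -0.16123154737546286
-239 [ 3.6  -1.09 -0.18] -0.1677688706535787
-240 [ 3.16 -0.57  0.06] -0.16846185104580405
-241 [ 6.26 -1.   -0.95] -0.2103307965236262
-242 [ 8.06 -1.43 -2.69] -0.2694923393552042
-243 [10.36 -1.32 -3.33] -0.28056151368928545
27.1667 23.589741901195715 (np.float64(-240.33833004560037), np.float64(-44.8709893098401))
```

View pics/c5.png

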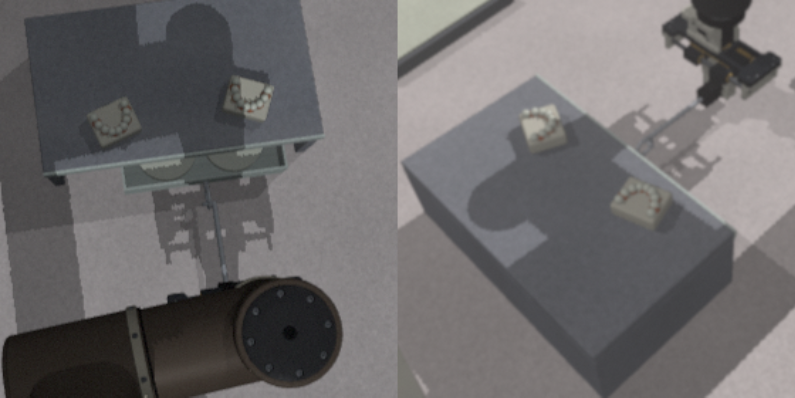

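The top view shows the tray out in front of the riser, with both discs visible and the hook still in the eye. The force rose sharply from about 3.5 N to 10 N near x=-241, which is the stop. Next I unhook.

```bash
python3 - <<'E'
from h import *
np.set_printoptions(precision=2,suppress=True)
Z=34;f0=np.load("f0.npy")
def go(x,y,z,v):
    bot.line_to(W(x,y,z),v);f,s=ft(8);print(x,y,z,(f-f0)[:3],(f-f0)[5],rz(s["tcp_pos"]),s["t"])
go(-236,-45.5,Z,30);go(-231.5,-46.5,Z,30);go(-231.5,-52,Z,30);go(-231.5,-72,Z,60);go(-275,-78,Z,100)
bot.line_to(W(-275,-78,Z+40),120)
P=[458.5,-343.3]
bot.move_ptp([*P,54],q(ROD_YAW));s=bot.read_state();print(s["t"],s["width"],s["tcp_pos"])
cv2.imwrite("pics/top4.png",bot.camera("top")[:,:,::-1]);cv2.imwrite("pics/scene4.png",bot.camera("scene")[:,:,::-1])
A=cv2.imread("pics/top4.png")[100:380,220:500]
B=cv2.imread("pics/scene4.png")[120:400,140:420];cv2.imwrite("pics/c6.png",cv2.resize(np.hstack([A,B]),None,fx=1.42,fy=1.42))
E
```

```text
-236 -45.5 34 [-0.09  0.04 -0.07] 0.008618265473610784 (np.float64(-237.00332852823928), np.float64(-45.52638013156916)) 27.7167
-231.5 -46.5 34 [0.05 0.21 0.19] -0.008778139526618864 (np.float64(-231.5708376018094), np.float64(-46.51043579090026)) 28.0833
-231.5 -52 34 [ 0.06  0.23 -0.24] -0.007626947238140902 (np.float64(-231.56413575969788), np.float64(-52.1311339726647)) 28.4833
-231.5 -72 34 [-0.08 -0.   -0.11] -0.0010992853942455288 (np.float64(-231.59778332008256), np.float64(-72.18659792660088)) 29.0333
-275 -78 34 [ 0.34  0.04 -0.03] -0.015089158388690214 (np.float64(-273.99901957988436), np.float64(-77.99031575337133)) 29.6917
31.0583 23.54792838307586 [ 457.69 -343.35   52.84]
```

View pics/c6.png

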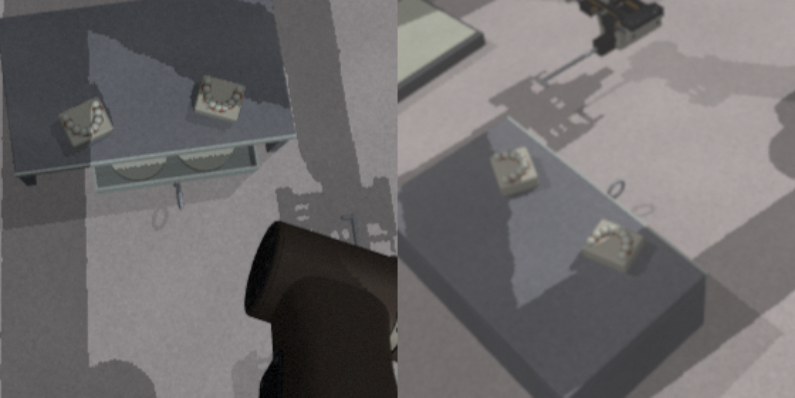

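The tray stays out, with the eye free at crop (180,195) and the rod back over its spot. Next I lower it by feel, release, and retreat.

```bash
python3 - <<'E'
from h import *
np.set_printoptions(precision=2,suppress=True)
P=[458.5,-343.3]
bot.line_to([*P,12],80);bot.pause(.2);f0,s=ft(10);print(f0[:3])
for z in np.arange(10,2.5,-1):
    bot.line_to([*P,z],20);f,s=ft(6);d=(f-f0)[2];print(z,s["tcp_pos"][2],d)
    if d>2:break
bot.move_gripper(88,10);f,s=ft();print(s["width"],s["t"])
bot.line_to([*P,70],60);bot.move_ptp([300,-400,250],q(ROD_YAW));bot.pause(.3)
print(bot.read_state()["t"])
for n in("top","scene"):cv2.imwrite(f"pics/{n}5.png",bot.camera(n)[:,:,::-1])
H=[]
for k in(0,5):
    im=cv2.imread(f"pics/top{k}.png");c=big((im.max(2)<50).astype(np.uint8)*255,455,295,495,360);r=cv2.minAreaRect(c);print(k,r,ray("top",r[0],15))
cv2.imwrite("pics/c7.png",cv2.resize(np.hstack([cv2.imread("pics/top5.png")[80:380,120:520],cv2.imread("pics/scene5.png")[130:430,100:500]]),None,fx=1,fy=1))
E
```

```text
[-0.18 -0.07 -1.9 ]
10.0 9.948312001253168 0.05835896667921836
9.0 8.939130622447285 -0.22840894328000116
8.0 7.9490351016857845 0.287118611634098
7.0 6.960590370610326 0.13609288861699453
6.0 5.952873025643034 -0.2975575262024086
5.0 4.933260648293348 0.2672282190927928
4.0 3.974066833331142 -0.17324650533995412
3.0 3.9348528552173647 10.107869190567175
87.73078977278085 35.7167
38.2583
0 ((472.1148681640625, 328.0608215332031), (40.9141845703125, 13.828681945800781), 81.02737426757812) [ 457.79 -342.4    15.  ]
5 ((471.8110656738281, 327.952880859375), (40.89686584472656, 13.662249565124512), 81.38435363769531) [ 458.02 -341.71   15.  ]
```

View pics/c7.png

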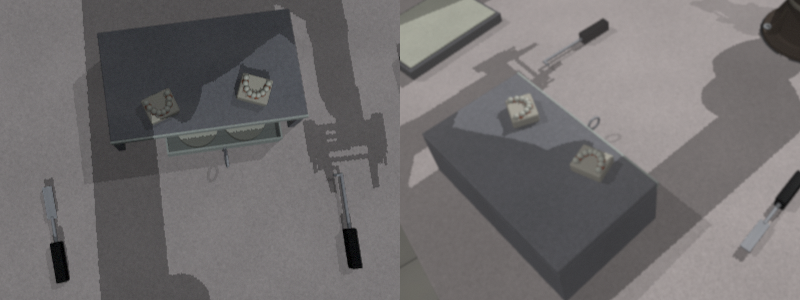

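The rod lies where it was found, the tray is out with its eye free, and the casts and spatula are undisturbed. I'm handing it in.

```bash
python3 -c "
from plant import bot
bot.close_job()"
```

```text
the job is handed in; nothing more can be done
```

The tray is drawn out to its stop, the rod is unhooked and back where I found it, and the job is handed in at about 38 s of the 72 s allowed.

- **Feeling for the eye:** With the rod under the riser, the nose met the tray's plate at riser x ≈ 79 mm, pressing about 4 N. I then swept sideways at the eye's depth until the shank touched the ring at about 3 N, which puts the eye near y ≈ −36 mm.
- **Drawing out:** The hook caught and the tray moved about 112 mm, with readings between pull steps of about 3.5 N. The force then climbed to 10.4 N over about 3 mm, which I took as the stop; the tray would have started about 8 mm out.
- **Unhooking:** The rod came out sideways with no force above the sensor noise.
- **Laying the rod down:** The last 1 mm step before release read about 10 N, so the rod was pressed onto the bench harder than the 2 N I was aiming for.
- **Last checks:** The final pictures show the tray out with its eye free. The handle is within about 1 mm and 0.4° of where it started. By eye, the spatula and both casts look unmoved; I did not measure them.
- **Not confirmed:** I did not measure the tray's final position from the pictures. That it is fully out rests on the force rise and the distance travelled.

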